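Unclip the watch-parts carrier from its dock

ROBOT

A 7-joint arm with a two-finger parallel gripper is mounted at the origin on the work surface. World frame = base frame: x ahead of the robot, y to its left, z up, the work surface at z = 0. Lengths are in m, angles in rad, forces in N, time in s.
With the tool pointing down it reaches from about 0.4 to 0.85 m from the base axis. Payload 4.5 kg.
Tool frame: the origin (TCP) lies on the centre line of the jaws, within the pads' length; the fingertips stand 11 mm ahead of it and the grasp point (between the pads) lies 8 mm behind it; z points along the fingers, y is the line along which they close (so a half turn about z gives the same grasp; the last joint's range is limited). The gripper opens to 88 mm and grips with 3 to 60 N. Pads are 18 mm wide; open, the fingers measure 123 mm over their backs; the gripper's body (75 mm by 187 mm) begins 45 mm behind the grasp point.
Start: joints at [1.256, 0.689, -0.195, 1.565, 0.157, 0.902, -0.215], TCP at [0.214, -0.587, 0.25] pointing down, gripper open.
Joint ranges: [-3.01, 3.01], [-0.46, 2.08], [-1.47, 1.51], [0.13, 2.56], [-1, 4.14], [0.04, 2.09], [-2.66, 2.66]. Speed limits (rad/s): [2.57, 2.57, 3.14, 3.14, 3.14, 3.14, 3.14].

INTERFACE

Orientations are given as a unit quaternion [x, y, z, w].
In Python, from plant import * gives the robot as it stands. The module is installed in compiled form; this text tells all that it offers.
- The arm moves only by the tool send_rows, never from a script. Its argument "motion" is a list of rows, each an object of numbers: "x", "y", "z": the shift along the tool's x, y, z in cm; "rx", "ry", "rz": the turn, a rotation vector about the tool's x, y, z in rad; "jaw": the finger opening in cm, from 0 to 8.81. In form: [{"x": .., "y": .., "z": .., "rx": .., "ry": .., "rz": .., "jaw": ..}, ...]. A call has exactly 5 rows; each row shifts and turns the commanded pose from where the row before left it, along the tool's axes as they then stand; what a row does not reach is not made up. A row lasts 1/10 s, in which the tool goes at most 50 mm and 8.59 degrees, less where a joint would pass 70% of its speed; a pose out of reach is approached as far as the arm can. A call is refused whole if a number of a shift passes 5 or a number of a turn 0.15, either way. A call with a gripper value outside its range is refused whole. The fingers move at their own pace and stop on an object; "grip_force" is the grip in N (left out, the last holds). Time passes only in rows, so rows that do not move let the fingers close, or fill a call up. It gives the time, the measured TCP pose, the force, the opening and the grip force at its end, in the units of the state.
- get_state(): the state, without advancing time (a new reading comes with each control period).
- snapshot(name): name is "scene" or "top" or "wrist"; returns a dict with "img" (400x640x3 uint8, red, green, blue), "vertical_fov" (degrees; the focal length in pixels is half the picture's height over the tangent of half this angle, whatever the lens; pixels are square), "cx", "cy" (the principal point, pixels), "extrinsics" (4x4, takes a point from camera to world coordinates). Camera axes: x right, y up, looking along -z (the intrinsics and any distortion apply to the point x, -y, -z); pixel columns grow to the right and rows downward; lengths in m; the calibration is good to about 2 mm. A picture is of the moment at which its call begins. There is no depth.
- finish_job(): hands the job in; it is judged then, once.
The state is a dict: "clock": time; "q": joint angles; "qd": joint speeds; "joint_torque": joint torques, N m; "tool_pos": TCP position; "eef_rot": TCP orientation; "contact_force": force on the tool from outside, world axes, zero at the start; "moment": the same for the moment, N m; "opening": opening from 0.0 (shut) to 1.0 (fully open); "finger_force": force on a finger pad.
Only numpy, scipy, OpenCV 4.12 (cv2) and the standard library are available. Lean on these libraries where they do the work, as an engineer would, in place of code of your own. Each camera call takes 0.05 s, during which the arm holds its last target. There are 200 camera calls.

TASK

On the watchmaker's bench, lift the clear dust cover off the round dock by its knob and stand it upright on the bench mat, let go of it there, leaving the other things on the bench alone. Then pinch the two side catches of the small parts carrier together with the fingers so that it unclips, lift it straight up out of the dock, and finish while still holding it there level by the pinched catches, about 10 cm above where it sat; do not put it down.

Things in the scene. Friction and masses are not known exactly. Their poses are not given: they have to be found in the camera images.
- dock: Fixed round aluminium dock: foot 124 mm across, 8 mm thick, under a low pocket (65 mm in x, 60 mm in y, walls to 18 mm above the bench) holding the carrier. At its +y and -y sides steel lips, 24 mm wide, 29.5 to 42 mm from the centre, tops 20.5 mm above the bench, lock the catch hooks down. Origin: centre of underside; z up. Left or right of the robot, the mat opposite; yaw up to 0.7 rad.
- carrier_mid (a point): Loose parts carrier, 0.13 to 0.27 kg: aluminium plate 50 x 40 x 10 mm with watch wheels and an upright black spring catch at each of its +y and -y sides. Point: midway between the catches, a good pinching height, 36 mm above the carrier's underside, 14 mm below the catches' tops; 44 mm above the bench in the dock. z up. Starts in the dock, aligned with it, under the cover; 1.5 mm sideways play.
- catch_a (a joint): Inward travel of the catch at the carrier's +y side: 0 free, 0.007 m fully in; unlocked from about 0.005. Spring: 2 N at first, 5.5 N fully in. Each catch is a tab 24 mm wide (x), 4 mm thick, rising 50 mm above the carrier's underside; outer faces 56 mm apart free, 42 mm both pinched. A hook at its foot, 34 mm from the centre when free, 27 mm pinched, sits under the dock's lip.
- catch_b (a joint): The same for the catch at the carrier's -y side.
- cover_knob (a point): Clear plastic dust cover, loose, 0.1 to 0.2 kg: inverted round cup 108 mm across, 66 mm high to its flat top, standing on the dock's foot over the carrier. On top a black round knob, 34 mm high, head 24 mm across, waist 14 mm. Point: on the knob's axis, a good gripping height, 24 mm above the flat top, 90 mm above the rim; 93 mm above the bench on the mat. z up. Raise 60 mm to clear the carrier.
- mat: Thin fixed bench mat, pale sea-green, 260 mm (x) x 280 mm (y), 3 mm thick, flat on the bench. Origin: centre of its underside. The strip along its +x edge (beyond x = +0.04 in its frame) is taken by the cup tray and the loupe; the rest is free. Yaw up to 0.12 rad.
- cups: Bystander, loose: round wooden tray 76 mm across with four brass cups, 24 mm high in all, on the mat near its +x edge. Origin: centre of its underside.
- loupe: Bystander, loose: black watchmaker's eyeglass, 34 mm across, 30 mm high, on the mat near its +x edge. Origin: centre of its underside.
- driver: Bystander, loose: screwdriver 120 mm long lying on the bench beside the dock, 0.1 m to its -x side, about crosswise. Origin: its underside near the middle.
There are look-alikes about, which are no part of the job. Of the things that look like the part that bears cover_knob, the middle-sized one is meant.

How it is judged:
On the way, in this order (a step that is already met when the one before it is completed fails the run):
1. the cover stands upright on the mat, let go, the carrier still in the dock (x of cover_knob in the frame of mat between -0.09 and 0.09 m and y of cover_knob in the frame of mat between -0.1 and 0.1 m and z of cover_knob in the frame of mat between 0.085 and 0.1 m and angle between cover_knob's own z axis and vertical below 0.1 rad and contact force between cover and the fingers below 0.1 N and linear speed of cover below 0.03 m/s and height (world z) of carrier_mid below 0.049 m), for 0.2 s.
2. both catches are pinched in by the fingers while the carrier sits in the dock (value of joint each of catch_a, catch_b above 0.0045 m and contact force between carrier and the fingers above 1 N and height (world z) of carrier_mid below 0.052 m), for 0.05 s.
At the end, for the whole second after the job is handed in: Carrier held still, level within 0.25 rad, within 60 mm of the dock axis, grip point 115 to 240 mm above the bench, both catches pinched over 4.5 mm, touching neither dock nor cover; cover upright, released, on the mat, axis within 90 mm (mat x) and 100 mm (mat y) of its centre (height (world z) of carrier_mid between 0.115 and 0.24 m and horizontal distance between carrier_mid and dock below 0.06 m and angle between carrier_mid's own z axis and vertical below 0.25 rad and linear speed of each of carrier, cover below 0.03 m/s and value of joint each of catch_a, catch_b above 0.0045 m and contact force between carrier and the fingers above 2 N and contact force between carrier and dock below 0.1 N and contact force between carrier and cover below 0.1 N and x of cover_knob in the frame of mat between -0.09 and 0.09 m and y of cover_knob in the frame of mat between -0.1 and 0.1 m and z of cover_knob in the frame of mat between 0.085 and 0.1 m and angle between cover_knob's own z axis and vertical below 0.1 rad and contact force between cover and the fingers below 0.1 N); the arm keeps its last pose, push and grip.
It fails at once if the cup tray, loupe or screwdriver is moved more than 20 mm (distance of any of cups, loupe, driver from where it was at the start of the episode above 0.02 m).
It fails at once if the cover is tipped over (angle between cover_knob's own z axis and vertical above 0.7 rad).
It fails at once if the carrier is tipped so far that parts would fall out (angle between carrier_mid's own z axis and vertical above 0.5 rad).
It also fails if it takes over 54 s, if anything falls off the work surface, if the arm or the gripper's body presses on something with over 40 N, if the wrist force passes 120 N, or if a joint passes its speed limit or range.

## Working session

There is one attempt and no reset: what is moved stays moved. The work goes in short steps, Python scripts to look and compute and a tool call to move; the robot and the scene stay as the last step left them, time stands still between calls to the robot, and variables do not carry over. Pictures are saved under pics/ and viewed, at most 13 in all, crops included, and the job is handed in when it is done.

Besides the shell and the picture viewer there is one more tool, called after "Emit:" in YAML: its name, and indented under it one key for each argument. send_rows: Moves the arm, as the interface text tells. Its arguments: {"type":"object","properties":{"motion":{"type":"array"},"grip_force":{"type":"number"}},"required":["motion"]}

```bash
mkdir -p pics; cat > h.py <<'E'
from plant import *
import numpy as np, cv2
from scipy.spatial.transform import Rotation as R
def snap(n,f=None):
    s=snapshot(n)
    if f: cv2.imwrite('pics/'+f,cv2.cvtColor(s['img'],cv2.COLOR_RGB2BGR))
    return s
def ray(s,u,v):
    f=200/np.tan(np.radians(s['vertical_fov'])/2)
    d=np.array([(u-s['cx'])/f,-(v-s['cy'])/f,-1.])
    E=np.array(s['extrinsics']); return E[:3,3],E[:3,:3]@d
def onz(s,u,v,z):
    o,d=ray(s,u,v); return o+d*(z-o[2])/d[2]
def proj(s,p):
    f=200/np.tan(np.radians(s['vertical_fov'])/2)
    E=np.array(s['extrinsics']); c=E[:3,:3].T@(np.array(p)-E[:3,3])
    return s['cx']+f*c[0]/-c[2], s['cy']-f*c[1]/-c[2]
E
python3 - <<'E'
from h import *
for n in('scene','top'):
    s=snap(n,n+'0.png'); print({k:np.round(v,3).tolist() for k,v in s.items() if k!='img'}, [k for k in s])
st=get_state(); print(st)
E
```

```text
{'vertical_fov': 54.792, 'cx': 315.866, 'cy': 196.672, 'extrinsics': [[0.541, -0.484, 0.687, 1.131], [0.841, 0.295, -0.455, -0.321], [0.018, 0.824, 0.567, 0.516], [0.0, 0.0, 0.0, 1.0]]} ['img', 'vertical_fov', 'cx', 'cy', 'extrinsics']
{'vertical_fov': 57.888, 'cx': 320.207, 'cy': 198.115, 'extrinsics': [[0.007, 0.99, -0.143, 0.459], [-1.0, 0.007, 0.003, 0.015], [0.004, 0.143, 0.99, 0.903], [0.0, 0.0, 0.0, 1.0]]} ['img', 'vertical_fov', 'cx', 'cy', 'extrinsics']
{'clock': 0.1, 'q': array([ 1.25579725,  0.68988134, -0.19449183,  1.56622043,  0.15727853,
        0.90249533, -0.21510983]), 'qd': array([ 0.001169  , -0.00111041, -0.00236834, -0.00166102,  0.00076939,
        0.00133947, -0.00117526]), 'joint_torque': array([-4.20037381e-03, -5.28500605e+01, -1.27200220e+00, -1.53836954e+01,
       -5.26001269e-02,  1.99842099e-03,  5.04515333e-05]), 'tool_pos': array([ 0.2133729 , -0.58687621,  0.24900643]), 'eef_rot': array([ 9.84828073e-01,  1.73531014e-01, -1.99104713e-04, -7.84249310e-04]), 'contact_force': array([0.27129835, 0.20703241, 0.51792532]), 'moment': array([0.00909678, 0.00840026, 0.06099389]), 'finger_force': 0.0, 'opening': 1.0048742831811637}
```

View pics/top0.png

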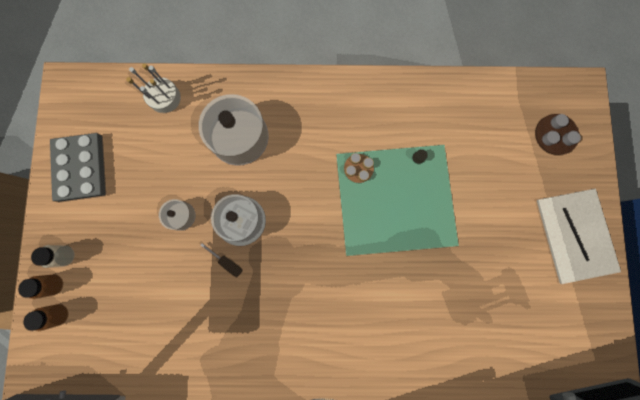

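View pics/scene0.png

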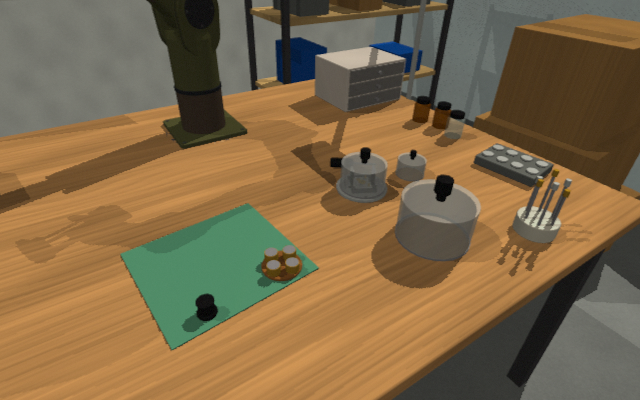

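Top view: three covers look alike: small (175,213), middle (237,218) standing on the dock, and large (231,122). The middle-sized one on the dock is meant. The mat corners are at about (338,153), (445,146), (458,246) and (347,254). The cups are at (360,167), the loupe at (420,156) and the driver at (222,260). In the scene view the middle cover's knob is at (365,155).

```bash
python3 - <<'E'
from h import *
t=snap('top');s=snap('scene')
def blob(im,u,v,r=12):
    g=im[v-r:v+r,u-r:u+r].max(2); m=(g<60).astype(np.uint8)
    n,l,st,c=cv2.connectedComponentsWithStats(m)
    k=1+np.argmax(st[1:,4]); return c[k]+[u-r,v-r],st[k]
bt,a=blob(t['img'],232,216);bs,b=blob(s['img'],365,155); print(bt,a,bs,b)
def tri(A,B):
    (o1,d1),(o2,d2)=A,B
    x=np.linalg.lstsq(np.c_[d1,-d2],o2-o1,rcond=None)[0]
    p,q=o1+d1*x[0],o2+d2*x[1]; return (p+q)/2,np.linalg.norm(p-q)
print('knob',tri(ray(t,*bt),ray(s,*bs)), onz(t,*bt,0.098))
hsv=cv2.cvtColor(t['img'],cv2.COLOR_RGB2HSV)
m=cv2.inRange(hsv,(60,60,40),(95,255,255))
c=max(cv2.findContours(m,0,2)[0],key=cv2.contourArea)
r=cv2.minAreaRect(c);print(r)
P=[onz(t,*p,0.003) for p in cv2.boxPoints(r)];print(np.round(P,3),np.mean(P,0))
for n,u,v in(('cups',360,167),('loupe',420,156),('driver',222,260),('dock ',237,218)):print(n,onz(t,u,v,0.02).round(3))
for n,im,x0,y0,w,h in(('a',t['img'],150,150,120,130),('b',s['img'],310,130,140,80)):
    cv2.imwrite(f'pics/crop{n}.png',cv2.resize(im[y0:y0+h,x0:x0+w,::-1],None,fx=4,fy=4,interpolation=2))
E
```

```text
[231.31081081 216.08108108] [ 7  8 10  9 74] [364.77310924 154.53781513] [  7   5  11  16 119]
knob (array([0.53251697, 0.21002026, 0.09312379]), np.float64(0.0031822252074833043)) [0.53296137 0.2102136  0.098     ]
((396.860595703125, 199.4672088623047), (100.85682678222656, 111.72112274169922), 84.80557250976562)
[[ 0.702 -0.03   0.003]
 [ 0.731 -0.316  0.003]
 [ 0.475 -0.328  0.003]
 [ 0.448 -0.052  0.003]] [ 0.58924004 -0.18134506  0.003     ]
cups [ 0.666 -0.087  0.02 ]
loupe [ 0.695 -0.238  0.02 ]
driver [0.434 0.247 0.02 ]
dock  [0.536 0.215 0.02 ]
```

View pics/cropa.png

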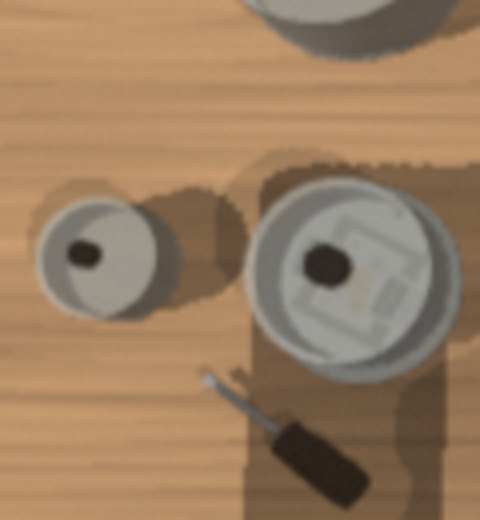

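Emit:
send_rows:
  motion:
    - {"x": 3.2,"y": -3.5}
    - {"x": 3.2,"y": -3.5}
    - {"x": 3.2,"y": -3.5}
    - {"x": 3.2,"y": -3.5}
    - {"x": 3.2,"y": -3.5}
  grip_force: 15

```text
schema error: expected keys x, y, z, rx, ry, rz, jaw
```

Emit:
send_rows:
  motion:
    - {"x": 3.2,"y": -3.5}
    - {"x": 3.2,"y": -3.5}
    - {"x": 3.2,"y": -3.5}
    - {"x": 3.2,"y": -3.5}
    - {"x": 3.2,"y": -3.5}

```text
schema error: expected keys x, y, z, rx, ry, rz, jaw
```

Emit:
send_rows:
  motion:
    - {"x": 3.2,"y": -3.5}
    - {"x": 3.2,"y": -3.5}
    - {"x": 3.2,"y": -3.5}
    - {"x": 3.2,"y": -3.5}
    - {}

```text
schema error: expected keys x, y, z, rx, ry, rz, jaw
```

Emit:
send_rows:
  motion:
    - {"x": 3.2,"y": -3.5,"z": 0,"rx": 0,"ry": 0,"rz": 0,"jaw": 8.8}
    - {"x": 3.2,"y": -3.5,"z": 0,"rx": 0,"ry": 0,"rz": 0,"jaw": 8.8}
    - {"x": 3.2,"y": -3.5,"z": 0,"rx": 0,"ry": 0,"rz": 0,"jaw": 8.8}
    - {"x": 3.2,"y": -3.5,"z": 0,"rx": 0,"ry": 0,"rz": 0,"jaw": 8.8}
    - {"x": 3.2,"y": -3.5,"z": 0,"rx": 0,"ry": 0,"rz": 0,"jaw": 8.8}
  grip_force: 15

```text
clock: 0.7
tool_pos: [0.3046, -0.3665, 0.2498]
eef_rot: [0.985, 0.173, 0.0, 0.0]
contact_force: [0.6, -0.4, 0.3]
opening: 1.002
finger_force: 0.0
```

Emit:
send_rows:
  motion:
    - {"x": 3.2,"y": -3.5,"z": 0,"rx": 0,"ry": 0,"rz": 0,"jaw": 8.8}
    - {"x": 3.2,"y": -3.5,"z": 0,"rx": 0,"ry": 0,"rz": 0,"jaw": 8.8}
    - {"x": 3.2,"y": -3.5,"z": 0,"rx": 0,"ry": 0,"rz": 0,"jaw": 8.8}
    - {"x": 3.2,"y": -3.5,"z": 0,"rx": 0,"ry": 0,"rz": 0,"jaw": 8.8}
    - {"x": 3.2,"y": -3.5,"z": 0,"rx": 0,"ry": 0,"rz": 0,"jaw": 8.8}

```text
clock: 1.2
tool_pos: [0.3952, -0.1473, 0.2498]
eef_rot: [0.985, 0.173, 0.0, 0.0]
contact_force: [1.0, -0.5, -0.2]
opening: 1.001
finger_force: 0.0
```

Emit:
send_rows:
  motion:
    - {"x": 3.2,"y": -3.5,"z": 0,"rx": 0,"ry": 0,"rz": 0,"jaw": 8.8}
    - {"x": 3.2,"y": -3.5,"z": 0,"rx": 0,"ry": 0,"rz": 0,"jaw": 8.8}
    - {"x": 3.2,"y": -3.5,"z": 0,"rx": 0,"ry": 0,"rz": 0,"jaw": 8.8}
    - {"x": 3.2,"y": -3.5,"z": 0,"rx": 0,"ry": 0,"rz": 0,"jaw": 8.8}
    - {"x": 0,"y": 0,"z": 0,"rx": 0,"ry": 0,"rz": 0.15,"jaw": 8.8}

```text
clock: 1.7
tool_pos: [0.47, 0.034, 0.2499]
eef_rot: [0.995, 0.103, 0.002, -0.002]
contact_force: [0.9, 0.2, -0.2]
opening: 1.0
finger_force: 0.0
```

Emit:
send_rows:
  motion:
    - {"x": 0,"y": 0,"z": 0,"rx": 0,"ry": 0,"rz": 0.1,"jaw": 8.8}
    - {"x": 0,"y": 0,"z": 0,"rx": 0,"ry": 0,"rz": 0.1,"jaw": 8.8}
    - {"x": 2.1,"y": -4.5,"z": 0,"rx": 0,"ry": 0,"rz": 0,"jaw": 8.8}
    - {"x": 2.1,"y": -4.5,"z": 0,"rx": 0,"ry": 0,"rz": 0,"jaw": 8.8}
    - {"x": 2.1,"y": -4.5,"z": 0,"rx": 0,"ry": 0,"rz": 0,"jaw": 8.8}

```text
clock: 2.2
tool_pos: [0.531, 0.1626, 0.2498]
eef_rot: [1.0, -0.001, 0.0, 0.0]
contact_force: [1.6, -0.8, 1.0]
opening: 1.0
finger_force: 0.0
```

```bash
python3 - <<'E'
from h import *
w=snap('wrist','wrist1.png'); st=get_state(); print(st['tool_pos'],st['eef_rot'])
print(w['vertical_fov'],np.round(w['extrinsics'],3), proj(w,[0.533,0.21,0.108]))
E
```

```text
[0.53395609 0.17401836 0.24993738] [ 0.99997467  0.00457237  0.00277951 -0.0046924 ]
59.54978696317166 [[-0.002  0.948  0.319  0.615]
 [-1.    -0.002 -0.002  0.162]
 [-0.001 -0.319  0.948  0.385]
 [ 0.     0.     0.     1.   ]] (np.float64(261.06466776865005), np.float64(184.27702166086263))
```

View pics/wrist1.png

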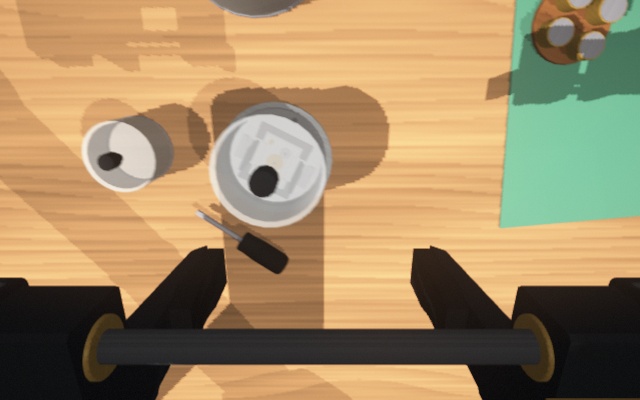

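The wrist view shows the middle cover at (270,165) with its knob at (264,181), the small cover at (127,155), the driver at (245,240) and the cups at (570,30). The prediction agrees to 3 px.

```bash
cat >> h.py <<'E'
def blob(im,u,v,r=14,thr=60):
    u,v=int(u),int(v); m=(im[v-r:v+r,u-r:u+r].max(2)<thr).astype(np.uint8)
    n,l,st,c=cv2.connectedComponentsWithStats(m)
    k=1+np.argmax(st[1:,4]); return c[k]+[u-r,v-r],st[k]
def tri(A,B):
    (o1,d1),(o2,d2)=A,B
    x=np.linalg.lstsq(np.c_[d1,-d2],o2-o1,rcond=None)[0]
    p,q=o1+d1*x[0],o2+d2*x[1]; return (p+q)/2,np.linalg.norm(p-q)
E
python3 - <<'E'
from h import *
w=snap('wrist');t=snap('top');s=snap('scene'); st=get_state(); print(st['tool_pos'],R.from_quat(st['eef_rot']).as_matrix().round(3))
b,a=blob(w['img'],*proj(w,[0.533,0.21,0.105]),r=22); print(b,a,onz(w,*b,0.100),onz(w,*b,0.105))
bt,_=blob(t['img'],228,119);bs,_=blob(s['img'],444,187,12); print('large knob',bt,bs,tri(ray(t,*bt),ray(s,*bs)))
bs,_=blob(s['img'],365,155,12);print(tri(ray(w,*b),ray(s,*bs)))
E
```

```text
[0.53010225 0.16230595 0.24922786] [[ 1.     0.001 -0.001]
 [ 0.001 -1.    -0.   ]
 [-0.001  0.    -1.   ]]
[279.86227545 185.32634731] [ 11   6  28  31 668] [0.53298605 0.20826307 0.1       ] [0.53446377 0.20765277 0.105     ]
large knob [226.33128834 119.12269939] [443.19498607 186.33426184] (array([0.74878075, 0.22371631, 0.12112476]), np.float64(0.0031457536916803352))
(array([0.53089855, 0.20932747, 0.0924246 ]), np.float64(0.00040863655060501024))
```

Emit:
send_rows:
  motion:
    - {"x": 0.2,"y": -2.4,"z": 0,"rx": 0,"ry": 0,"rz": 0,"jaw": 8.8}
    - {"x": 0,"y": -2.3,"z": 0,"rx": 0,"ry": 0,"rz": 0,"jaw": 8.8}
    - {"x": 0,"y": 0,"z": 4,"rx": 0,"ry": 0,"rz": 0,"jaw": 8.8}
    - {"x": 0,"y": 0,"z": 4,"rx": 0,"ry": 0,"rz": 0,"jaw": 8.8}
    - {"x": 0,"y": 0,"z": 3,"rx": 0,"ry": 0,"rz": 0,"jaw": 8.8}

```text
clock: 2.9
tool_pos: [0.5314, 0.2056, 0.138]
eef_rot: [1.0, -0.002, -0.001, 0.001]
contact_force: [-0.6, 0.0, 0.8]
opening: 0.999
finger_force: 0.0
```

```bash
python3 - <<'E'
from h import *
snap('top')
w=snap('wrist','wrist2.png'); st=get_state(); print(st['tool_pos'])
b,a=blob(w['img'],*proj(w,[0.532,0.209,0.105]),r=40); print(b,a,onz(w,*b,0.100),onz(w,*b,0.105))
E
```

```text
[0.52937723 0.20486164 0.1363602 ]
[311.19403766 237.96914226] [  20    8   45   54 1912] [0.53271528 0.20815978 0.1       ] [0.53513307 0.20806246 0.105     ]
```

View pics/wrist2.png

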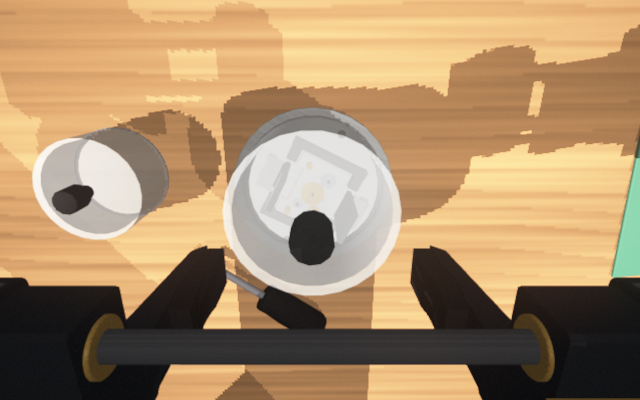

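The wrist view from close up shows the knob at (311,238), between the fingers at (220,260) and (420,260). The carrier with its two catches can be seen through the cover, turned about 30°. The tool needs about +2 mm in x and +3 mm in y, then it can go down.

Emit:
send_rows:
  motion:
    - {"x": 0.2,"y": -0.3,"z": 1.5,"rx": 0,"ry": 0,"rz": 0,"jaw": 8.8}
    - {"x": 0,"y": 0,"z": 1.5,"rx": 0,"ry": 0,"rz": 0,"jaw": 8.8}
    - {"x": 0,"y": 0,"z": 1.2,"rx": 0,"ry": 0,"rz": 0,"jaw": 8.8}
    - {"x": 0,"y": 0,"z": 0.5,"rx": 0,"ry": 0,"rz": 0,"jaw": 5}
    - {"x": 0,"y": 0,"z": 0,"rx": 0,"ry": 0,"rz": 0,"jaw": 3}
  grip_force: 15

```text
clock: 3.5
tool_pos: [0.5345, 0.211, 0.0926]
eef_rot: [1.0, -0.001, -0.0, 0.0]
contact_force: [-0.0, 0.4, -0.2]
opening: 0.845
finger_force: 0.0
```

Emit:
send_rows:
  motion:
    - {"x": 0,"y": 0,"z": 0,"rx": 0,"ry": 0,"rz": 0,"jaw": 2}
    - {"x": 0,"y": 0,"z": 0,"rx": 0,"ry": 0,"rz": 0,"jaw": 1}
    - {"x": 0,"y": 0,"z": 0,"rx": 0,"ry": 0,"rz": 0,"jaw": 0.5}
    - {"x": 0,"y": 0,"z": 0,"rx": 0,"ry": 0,"rz": 0,"jaw": 0.5}
    - {"x": 0,"y": 0,"z": 0,"rx": 0,"ry": 0,"rz": 0,"jaw": 0.5}

```text
clock: 4.0
tool_pos: [0.5345, 0.2112, 0.0929]
eef_rot: [1.0, -0.001, 0.0, -0.0]
contact_force: [0.0, 0.2, 0.7]
opening: 0.391
finger_force: 0.0
```

Emit:
send_rows:
  motion:
    - {"x": 0,"y": 0,"z": 0,"rx": 0,"ry": 0,"rz": 0,"jaw": 0.5}
    - {"x": 0,"y": 0,"z": 0,"rx": 0,"ry": 0,"rz": 0,"jaw": 0.5}
    - {"x": 0,"y": 0,"z": 0,"rx": 0,"ry": 0,"rz": 0,"jaw": 0.5}
    - {"x": 0,"y": 0,"z": 0,"rx": 0,"ry": 0,"rz": 0,"jaw": 0.5}
    - {"x": 0,"y": 0,"z": 0,"rx": 0,"ry": 0,"rz": 0,"jaw": 0.5}

```text
clock: 4.5
tool_pos: [0.5344, 0.2109, 0.0927]
eef_rot: [1.0, -0.001, -0.0, 0.0]
contact_force: [0.2, -1.0, 0.9]
opening: 0.263
finger_force: 15.0
```

Emit:
send_rows:
  motion:
    - {"x": 0,"y": 0,"z": -0.5,"rx": 0,"ry": 0,"rz": 0,"jaw": 0.5}
    - {"x": 0,"y": 0,"z": -1.5,"rx": 0,"ry": 0,"rz": 0,"jaw": 0.5}
    - {"x": 0,"y": 0,"z": -3,"rx": 0,"ry": 0,"rz": 0,"jaw": 0.5}
    - {"x": 0,"y": 0,"z": -3,"rx": 0,"ry": 0,"rz": 0,"jaw": 0.5}
    - {"x": 0,"y": 0,"z": -2,"rx": 0,"ry": 0,"rz": 0,"jaw": 0.5}
  grip_force: 20

```text
clock: 5.0
tool_pos: [0.5349, 0.2118, 0.1949]
eef_rot: [1.0, -0.0, 0.001, -0.001]
contact_force: [0.2, -0.0, -0.8]
opening: 0.263
finger_force: 20.0
```

```bash
python3 - <<'E'
from h import *
snap('top');s=snap('scene')
t=snap('top'); st=get_state(); print(st['tool_pos'],st['contact_force'],st['opening'],st['finger_force'])
a=cv2.resize(t['img'][140:290,140:300,::-1],None,fx=2.5,fy=2.5);b=cv2.resize(s['img'][60:240,290:480,::-1],None,fx=2.08,fy=2.08)
h=min(len(a),len(b));cv2.imwrite('pics/lift.png',np.hstack([a[:h],b[:h]]))
E
```

```text
[0.53501943 0.21174789 0.1937545 ] [-0.39925155 -1.2774943  -0.6753769 ] 0.2607754340651832 19.999521441495745
```

View pics/lift.png

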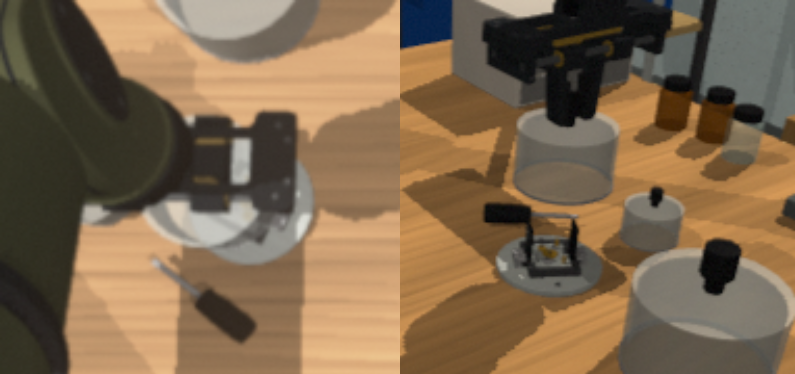

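The cover hangs level and clear of the dock. The carrier stays in the dock with its two black catches upright (right half, about (550,245)). Next I carry the cover to the mat.

Emit:
send_rows:
  motion:
    - {"x": 0.3,"y": 2,"z": 0,"rx": 0,"ry": 0,"rz": 0,"jaw": 0.5}
    - {"x": 0.3,"y": 4,"z": 0,"rx": 0,"ry": 0,"rz": 0,"jaw": 0.5}
    - {"x": 0.3,"y": 4.5,"z": 0,"rx": 0,"ry": 0,"rz": 0,"jaw": 0.5}
    - {"x": 0.3,"y": 4.5,"z": 0,"rx": 0,"ry": 0,"rz": 0,"jaw": 0.5}
    - {"x": 0.1,"y": 4.5,"z": 0,"rx": 0,"ry": 0,"rz": 0,"jaw": 0.5}

```text
clock: 5.65
tool_pos: [0.5463, 0.0146, 0.1911]
eef_rot: [1.0, -0.0, -0.001, 0.0]
contact_force: [-0.6, 0.8, -0.8]
opening: 0.259
finger_force: 20.0
```

Emit:
send_rows:
  motion:
    - {"x": 0,"y": 4.5,"z": 0,"rx": 0,"ry": 0,"rz": 0,"jaw": 0.5}
    - {"x": 0,"y": 4.5,"z": 0,"rx": 0,"ry": 0,"rz": 0,"jaw": 0.5}
    - {"x": 0,"y": 4.5,"z": 0,"rx": 0,"ry": 0,"rz": 0,"jaw": 0.5}
    - {"x": 0,"y": 4,"z": 0,"rx": 0,"ry": 0,"rz": 0,"jaw": 0.5}
    - {"x": 0,"y": 2,"z": 0,"rx": 0,"ry": 0,"rz": 0,"jaw": 0.5}

```text
clock: 6.15
tool_pos: [0.5451, -0.1838, 0.1909]
eef_rot: [1.0, -0.003, -0.002, 0.001]
contact_force: [0.8, 0.2, -0.9]
opening: 0.265
finger_force: 20.0
```

Emit:
send_rows:
  motion:
    - {"x": 0,"y": 0,"z": 0,"rx": 0,"ry": 0,"rz": 0,"jaw": 0.5}
    - {"x": 0,"y": 0,"z": 2.5,"rx": 0,"ry": 0,"rz": 0,"jaw": 0.5}
    - {"x": 0,"y": 0,"z": 3,"rx": 0,"ry": 0,"rz": 0,"jaw": 0.5}
    - {"x": 0,"y": 0,"z": 2.5,"rx": 0,"ry": 0,"rz": 0,"jaw": 0.5}
    - {"x": 0,"y": 0,"z": 1.0,"rx": 0,"ry": 0,"rz": 0,"jaw": 0.5}

```text
clock: 6.65
tool_pos: [0.5451, -0.176, 0.0996]
eef_rot: [1.0, 0.001, -0.003, -0.002]
contact_force: [0.4, -0.3, -1.1]
opening: 0.266
finger_force: 20.0
```

```bash
python3 - <<'E'
from h import *
snap('wrist')
t=snap('top');s=snap('scene','place.png'); st=get_state(); print(st['tool_pos'],st['contact_force'],st['opening'],st['finger_force'])
E
```

```text
[ 0.54676593 -0.17757614  0.10221527] [-0.65282065 -0.67324989 -0.80531683] 0.260607161850629 19.999421434040414
```

View pics/place.png

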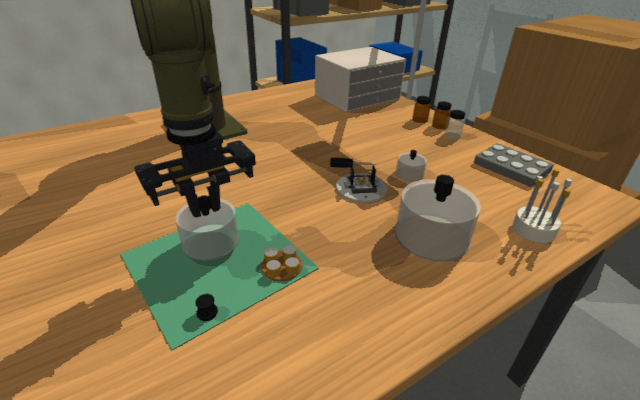

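The cover is over the free part of the mat, at about (208,235). The cups (283,262) and the loupe (206,306) are clear of it. It is about 12 mm above the mat.

Emit:
send_rows:
  motion:
    - {"x": 0,"y": 0,"z": 0.5,"rx": 0,"ry": 0,"rz": 0,"jaw": 0.5}
    - {"x": 0,"y": 0,"z": 0.3,"rx": 0,"ry": 0,"rz": 0,"jaw": 0.5}
    - {"x": 0,"y": 0,"z": 0.2,"rx": 0,"ry": 0,"rz": 0,"jaw": 0.5}
    - {"x": 0,"y": 0,"z": 0.1,"rx": 0,"ry": 0,"rz": 0,"jaw": 0.5}
    - {"x": 0,"y": 0,"z": 0,"rx": 0,"ry": 0,"rz": 0,"jaw": 0.5}

```text
clock: 7.3
tool_pos: [0.547, -0.179, 0.0919]
eef_rot: [1.0, -0.001, 0.0, 0.0]
contact_force: [0.4, -0.4, -0.8]
opening: 0.262
finger_force: 20.0
```

Emit:
send_rows:
  motion:
    - {"x": 0,"y": 0,"z": 0.2,"rx": 0,"ry": 0,"rz": 0,"jaw": 0.5}
    - {"x": 0,"y": 0,"z": 0.1,"rx": 0,"ry": 0,"rz": 0,"jaw": 0.5}
    - {"x": 0,"y": 0,"z": 0.1,"rx": 0,"ry": 0,"rz": 0,"jaw": 0.5}
    - {"x": 0,"y": 0,"z": 0,"rx": 0,"ry": 0,"rz": 0,"jaw": 0.5}
    - {"x": 0,"y": 0,"z": 0,"rx": 0,"ry": 0,"rz": 0,"jaw": 0.5}

```text
clock: 7.8
tool_pos: [0.547, -0.1788, 0.0877]
eef_rot: [1.0, -0.001, 0.0, 0.0]
contact_force: [0.2, 0.3, -1.4]
opening: 0.262
finger_force: 20.0
```

Emit:
send_rows:
  motion:
    - {"x": 0,"y": 0,"z": 0.1,"rx": 0,"ry": 0,"rz": 0,"jaw": 0.5}
    - {"x": 0,"y": 0,"z": 0,"rx": 0,"ry": 0,"rz": 0,"jaw": 0.5}
    - {"x": 0,"y": 0,"z": 0,"rx": 0,"ry": 0,"rz": 0,"jaw": 0.5}
    - {"x": 0,"y": 0,"z": 0,"rx": 0,"ry": 0,"rz": 0,"jaw": 0.5}
    - {"x": 0,"y": 0,"z": 0,"rx": 0,"ry": 0,"rz": 0,"jaw": 0.5}

```text
clock: 8.3
tool_pos: [0.547, -0.1793, 0.0873]
eef_rot: [1.0, -0.001, 0.0, 0.0]
contact_force: [-1.0, 0.2, 6.3]
opening: 0.26
finger_force: 20.0
```

Contact with the mat is felt (6 N). I release slowly.

Emit:
send_rows:
  motion:
    - {"x": 0,"y": 0,"z": 0,"rx": 0,"ry": 0,"rz": 0,"jaw": 3}
    - {"x": 0,"y": 0,"z": 0,"rx": 0,"ry": 0,"rz": 0,"jaw": 4}
    - {"x": 0,"y": 0,"z": 0,"rx": 0,"ry": 0,"rz": 0,"jaw": 6}
    - {"x": 0,"y": 0,"z": 0,"rx": 0,"ry": 0,"rz": 0,"jaw": 6}
    - {"x": 0,"y": 0,"z": 0,"rx": 0,"ry": 0,"rz": 0,"jaw": 7}

```text
clock: 8.8
tool_pos: [0.5469, -0.1788, 0.0866]
eef_rot: [1.0, -0.001, -0.0, -0.0]
contact_force: [-0.1, 0.6, 0.4]
opening: 0.675
finger_force: 0.0
```

Emit:
send_rows:
  motion:
    - {"x": 0,"y": 0,"z": 0,"rx": 0,"ry": 0,"rz": 0,"jaw": 7}
    - {"x": 0,"y": 0,"z": -1,"rx": 0,"ry": 0,"rz": 0,"jaw": 8}
    - {"x": 0,"y": 0,"z": -3,"rx": 0,"ry": 0,"rz": 0,"jaw": 8.8}
    - {"x": 0,"y": 0,"z": -4,"rx": 0,"ry": 0,"rz": 0,"jaw": 8.8}
    - {"x": 0,"y": 0,"z": -4,"rx": 0,"ry": 0,"rz": 0,"jaw": 8.8}

```text
clock: 9.3
tool_pos: [0.5466, -0.1788, 0.2085]
eef_rot: [1.0, -0.001, -0.0, -0.0]
contact_force: [1.3, -1.6, -0.3]
opening: 0.997
finger_force: 0.0
```

Emit:
send_rows:
  motion:
    - {"x": 0,"y": -4,"z": -1,"rx": 0,"ry": 0,"rz": 0,"jaw": 8.8}
    - {"x": 0,"y": -4.5,"z": 0,"rx": 0,"ry": 0,"rz": 0,"jaw": 8.8}
    - {"x": 0,"y": -4.5,"z": 0,"rx": 0,"ry": 0,"rz": 0,"jaw": 8.8}
    - {"x": 0,"y": -4.5,"z": 0,"rx": 0,"ry": 0,"rz": 0,"jaw": 8.8}
    - {"x": 0,"y": -4,"z": 0,"rx": 0,"ry": 0,"rz": 0,"jaw": 8.8}

```text
clock: 9.8
tool_pos: [0.547, 0.0387, 0.2176]
eef_rot: [1.0, -0.0, 0.001, -0.0]
contact_force: [0.9, 0.5, -0.8]
opening: 1.0
finger_force: 0.0
```

Emit:
send_rows:
  motion:
    - {"x": -0.5,"y": -4,"z": 0,"rx": 0,"ry": 0,"rz": 0,"jaw": 8.8}
    - {"x": -0.5,"y": -4,"z": 0,"rx": 0,"ry": 0,"rz": 0,"jaw": 8.8}
    - {"x": -0.5,"y": -4,"z": 0,"rx": 0,"ry": 0,"rz": 0,"jaw": 8.8}
    - {"x": 0,"y": -2,"z": 0,"rx": 0,"ry": 0,"rz": 0,"jaw": 8.8}
    - {"x": 0,"y": 0,"z": 0,"rx": 0,"ry": 0,"rz": 0,"jaw": 8.8}

```text
clock: 10.3
tool_pos: [0.5317, 0.1809, 0.2174]
eef_rot: [1.0, 0.003, 0.0, -0.002]
contact_force: [-0.2, -0.4, 0.4]
opening: 1.002
finger_force: 0.0
```

```bash
python3 - <<'E'
from h import *
t=snap('top');s=snap('scene')
w=snap('wrist','wrist3.png'); st=get_state(); print(st['clock'],st['tool_pos'],st['eef_rot'])
a=cv2.resize(w['img'][0:300,140:540,::-1],None,fx=2,fy=2);cv2.imwrite('pics/w3.png',a)
bt,x=blob(t['img'],*proj(t,[.547,-.179,.1]));bs,y=blob(s['img'],*proj(s,[.547,-.179,.1]))
print(x,y,'cover knob',tri(ray(t,*bt),ray(s,*bs)))
E
```

```text
10.45 [0.53254293 0.17432248 0.21703783] [ 9.99998580e-01 -1.51998384e-03  1.40917973e-04  7.14143983e-04]
[ 9 13  9  7 52] [  8  11  14  17 192] cover knob (array([ 0.54554196, -0.17861376,  0.08989165]), np.float64(0.0018155620938724814))
```

View pics/w3.png

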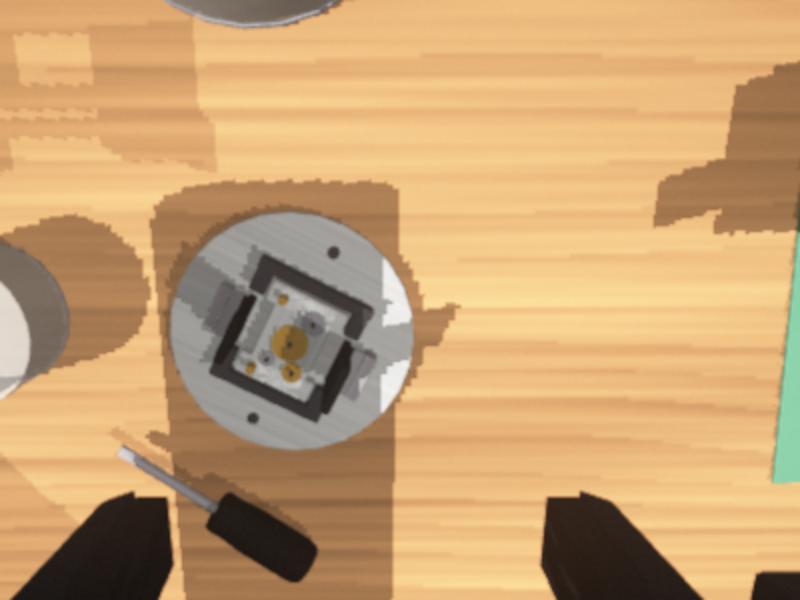

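The wrist crop shows the open dock centred at (292,331). The catches are the black tabs at left (235,330) and right (338,378), and the pocket corners are at (262,253), (372,308), (320,420) and (210,372). The driver lies to the lower left, and the cover stands on the mat.

```bash
python3 - <<'E'
from h import *
w=snap('wrist'); st=get_state(); print(st['tool_pos'],R.from_quat(st['eef_rot']).as_rotvec())
F=lambda u,v,z:onz(w,140+u/2,v/2,z)[:2]
im=w['img'];hsv=cv2.cvtColor(im,cv2.COLOR_RGB2HSV)
m=(hsv[:,:,1]<55)&(hsv[:,:,2]>70); m=m.astype(np.uint8); m[:,:215]=0;m[:,360:]=0;m[:95]=0;m[235:]=0
c=max(cv2.findContours(m,0,2)[0],key=cv2.contourArea); e=cv2.fitEllipse(cv2.convexHull(c)); print(e, onz(w,*e[0],0.008))
a,b,c_,d=[F(*p,0.018) for p in((262,253),(372,308),(320,420),(210,372))]
print('pocket',np.mean([a,b,c_,d],0),[np.linalg.norm(p-q) for p,q in((a,b),(b,c_),(c_,d),(d,a))])
for p,q in((a,b),(d,c_)):
    y=p-q; print('yaw y',np.arctan2(-y[0],y[1]))
for p,q in((d,a),(c_,b)):
    y=q-p; print('yaw x',np.arctan2(y[1],y[0]))
L=[F(213,362,.058),F(253,297,.058)];Rr=[F(325,412,.058),F(352,345,.058)];print(L,Rr)
E
```

```text
[0.53263645 0.17384074 0.2169654 ] [ 3.14003966e+00 -6.35255692e-03  2.92487990e-04]
((284.3426513671875, 165.25637817382812), (117.91663360595703, 122.39981079101562), 115.20867156982422) [0.53470189 0.20839048 0.008     ]
pocket [0.53223901 0.20644237] [np.float64(0.05847297518037049), np.float64(0.06364638896883042), np.float64(0.0602506325100439), np.float64(0.06529053002732647)]
yaw y -0.470984712218134
yaw y -0.4428152583154009
yaw x -0.4551646191950485
yaw x -0.42718797522710644
[array([0.53261754, 0.23703198]), array([0.56123575, 0.21807393])] [array([0.50914767, 0.18841696]), array([0.54007305, 0.17614372])]
```

Emit:
send_rows:
  motion:
    - {"x": 0.1,"y": -3.3,"z": 0,"rx": 0,"ry": 0,"rz": 0,"jaw": 8.8}
    - {"x": 0,"y": 0,"z": 0,"rx": 0,"ry": 0,"rz": 0.15,"jaw": 8.8}
    - {"x": 0,"y": 0,"z": 3,"rx": 0,"ry": 0,"rz": 0.15,"jaw": 8.8}
    - {"x": 0,"y": 0,"z": 4,"rx": 0,"ry": 0,"rz": 0.15,"jaw": 8.8}
    - {"x": 0,"y": 0,"z": 4,"rx": 0,"ry": 0,"rz": 0,"jaw": 8.8}
  grip_force: 15

```text
clock: 11.0
tool_pos: [0.5345, 0.2073, 0.1063]
eef_rot: [0.974, -0.227, 0.001, 0.0]
contact_force: [-0.0, 0.2, -0.4]
opening: 0.993
finger_force: 0.0
```

```bash
python3 - <<'E'
from h import *
t=snap('top');s=snap('scene')
bt,_=blob(t['img'],171,213,8);bs,_=blob(s['img'],413,154,7);print('small knob',tri(ray(t,*bt),ray(s,*bs)))
w=snap('wrist','wrist4.png'); st=get_state(); print(st['tool_pos'],R.from_quat(st['eef_rot']).as_matrix().round(3))
print(proj(w,[.533,.2075,.058]))
cv2.imwrite('pics/w4.png',cv2.resize(w['img'][80:380,120:520,::-1],None,fx=2,fy=2))
E
```

```text
small knob (array([0.54278693, 0.36093122, 0.05779144]), np.float64(0.004163828060492177))
[0.53219584 0.20687648 0.10520893] [[ 0.899 -0.438 -0.005]
 [-0.438 -0.899 -0.003]
 [-0.003  0.005 -1.   ]]
(np.float64(313.9692438348451), np.float64(233.05215436098086))
```

View pics/w4.png

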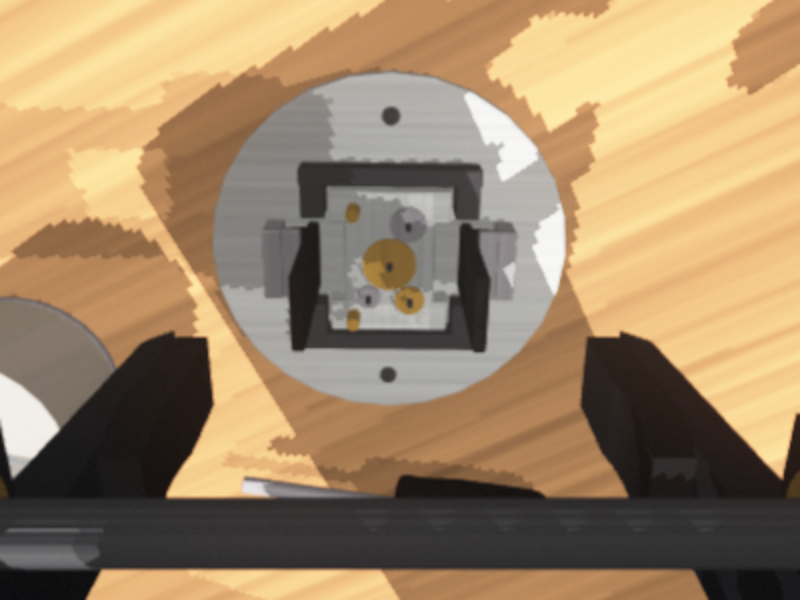

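The fingers line up with the catches: tabs at crop (303,290) and (476,290), fingers at (212,340) and (583,340). The remaining sideways offset is about 2.5 mm. I check it on the foot circle.

```bash
python3 - <<'E'
from h import *
w=snap('wrist'); st=get_state(); Rm=R.from_quat(st['eef_rot']).as_matrix();p=st['tool_pos'];print(p,w['cx'],w['cy'])
F=lambda u,v,z:onz(w,120+u/2,80+v/2,z)
pts={'foot':(F(390,238,.008),),'holes':(F(391,116,.008),F(388,375,.008)),'pocket':(F(299,163,.018),F(482,163,.018),F(487,348,.018),F(292,348,.018)),'catch tops':(F(294,350,.058),F(485,350,.058))}
for n,q in pts.items(): print(n,np.mean(q,0).round(4),'tool dxy mm',((np.mean(q,0)-p)@Rm*1000).round(1))
E
```

```text
[0.53375301 0.20767814 0.10706487] 318.09014138124695 196.8383862054879
foot [0.5367 0.2072 0.008 ] tool dxy mm [ 2.9 -1.  99.1]
holes [0.5315 0.21   0.008 ] tool dxy mm [-3.  -1.2 99.1]
pocket [0.5328 0.2091 0.018 ] tool dxy mm [-1.5 -1.  89.1]
catch tops [0.5212 0.2147 0.058 ] tool dxy mm [-14.4  -0.9  49.1]
```

Emit:
send_rows:
  motion:
    - {"x": -0.1,"y": -0.15,"z": 2,"rx": 0,"ry": 0,"rz": 0,"jaw": 8.8}
    - {"x": 0,"y": 0,"z": 2,"rx": 0,"ry": 0,"rz": 0,"jaw": 8.8}
    - {"x": 0,"y": 0,"z": 1.6,"rx": 0,"ry": 0,"rz": 0,"jaw": 8.8}
    - {"x": 0,"y": 0,"z": 0.8,"rx": 0,"ry": 0,"rz": 0,"jaw": 8.8}
    - {"x": 0,"y": 0,"z": 0,"rx": 0,"ry": 0,"rz": 0,"jaw": 8.8}

```text
clock: 11.7
tool_pos: [0.5334, 0.2107, 0.0428]
eef_rot: [0.975, -0.224, 0.0, 0.0]
contact_force: [0.5, -1.3, -0.0]
opening: 0.999
finger_force: 0.0
```

Emit:
send_rows:
  motion:
    - {"x": 0,"y": 0,"z": 0,"rx": 0,"ry": 0,"rz": 0,"jaw": 8.8}
    - {"x": 0,"y": 0,"z": 0,"rx": 0,"ry": 0,"rz": 0,"jaw": 8.8}
    - {"x": 0,"y": 0,"z": 0,"rx": 0,"ry": 0,"rz": 0,"jaw": 8.8}
    - {"x": 0,"y": 0,"z": 0,"rx": 0,"ry": 0,"rz": 0,"jaw": 8.8}
    - {"x": 0,"y": 0,"z": 0,"rx": 0,"ry": 0,"rz": 0,"jaw": 8.8}

```text
clock: 12.2
tool_pos: [0.5332, 0.211, 0.0429]
eef_rot: [0.975, -0.224, 0.0, -0.0]
contact_force: [-1.1, 0.6, 0.2]
opening: 0.997
finger_force: 0.0
```

Emit:
send_rows:
  motion:
    - {"x": 0,"y": 0.1,"z": 0.5,"rx": 0,"ry": 0,"rz": 0,"jaw": 8}
    - {"x": 0,"y": 0,"z": 0,"rx": 0,"ry": 0,"rz": 0,"jaw": 7}
    - {"x": 0,"y": 0,"z": 0,"rx": 0,"ry": 0,"rz": 0,"jaw": 6.5}
    - {"x": 0,"y": 0,"z": 0,"rx": 0,"ry": 0,"rz": 0,"jaw": 6.0}
    - {"x": 0,"y": 0,"z": 0,"rx": 0,"ry": 0,"rz": 0,"jaw": 5.5}

```text
clock: 12.7
tool_pos: [0.5323, 0.2092, 0.0376]
eef_rot: [0.975, -0.224, -0.0, 0.001]
contact_force: [-0.8, -2.7, -0.5]
opening: 0.633
finger_force: 1.3
```

Emit:
send_rows:
  motion:
    - {"x": 0,"y": 0,"z": 0,"rx": 0,"ry": 0,"rz": 0,"jaw": 5.5}
    - {"x": 0,"y": 0,"z": 0,"rx": 0,"ry": 0,"rz": 0,"jaw": 5.3}
    - {"x": 0,"y": 0,"z": 0,"rx": 0,"ry": 0,"rz": 0,"jaw": 5.2}
    - {"x": 0,"y": 0,"z": 0,"rx": 0,"ry": 0,"rz": 0,"jaw": 5.2}
    - {"x": 0,"y": 0,"z": 0,"rx": 0,"ry": 0,"rz": 0,"jaw": 5.2}

```text
clock: 13.2
tool_pos: [0.5327, 0.21, 0.0376]
eef_rot: [0.975, -0.224, -0.0, 0.0]
contact_force: [-0.6, -1.4, -0.3]
opening: 0.592
finger_force: 3.1
```

```bash
python3 - <<'E'
from h import *
s=snap('scene');w=snap('wrist'); st=get_state(); print(st['tool_pos'],st['opening']*88.1,st['finger_force'],st['contact_force']@R.from_quat(st['eef_rot']).as_matrix())
a=cv2.resize(w['img'][150:350,180:460,::-1],(560,400));u,v=map(int,proj(s,[.533,.209,.04]))
b=cv2.resize(s['img'][v-30:v+30,u-18:u+18,::-1],(240,400));cv2.imwrite('pics/pinch.png',np.hstack([a,b]))
E
```

```text
[0.53270551 0.20998796 0.03765437] 51.877731434054 3.1327674504427705 [0.12260882 0.9512693  1.18055395]
```

View pics/pinch.png

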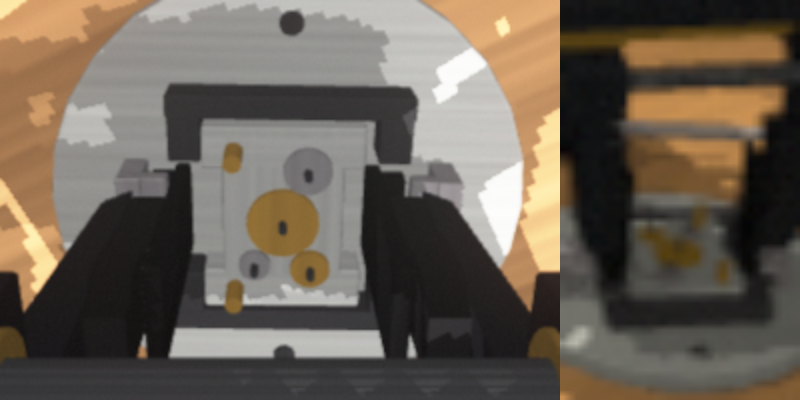

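Both fingers press on both catches, and the wheels sit centred between them at crop (282,222). The opening is 52 mm and the lateral force is about 1 N. I pinch fully.

Emit:
send_rows:
  motion:
    - {"x": 0,"y": 0,"z": 0,"rx": 0,"ry": 0,"rz": 0,"jaw": 4.9}
    - {"x": 0,"y": 0,"z": 0,"rx": 0,"ry": 0,"rz": 0,"jaw": 4.6}
    - {"x": 0,"y": 0,"z": 0,"rx": 0,"ry": 0,"rz": 0,"jaw": 4.3}
    - {"x": 0,"y": 0,"z": 0,"rx": 0,"ry": 0,"rz": 0,"jaw": 4.0}
    - {"x": 0,"y": 0,"z": 0,"rx": 0,"ry": 0,"rz": 0,"jaw": 3.8}
  grip_force: 20

```text
clock: 13.8
tool_pos: [0.5321, 0.209, 0.0378]
eef_rot: [0.975, -0.224, -0.0, 0.001]
contact_force: [-2.0, -3.0, 2.8]
opening: 0.464
finger_force: 20.0
```

Emit:
send_rows:
  motion:
    - {"x": 0,"y": 0,"z": 0,"rx": 0,"ry": 0,"rz": 0,"jaw": 3.8}
    - {"x": 0,"y": 0,"z": 0,"rx": 0,"ry": 0,"rz": 0,"jaw": 3.8}
    - {"x": 0,"y": 0,"z": 0,"rx": 0,"ry": 0,"rz": 0,"jaw": 3.8}
    - {"x": 0,"y": 0,"z": 0,"rx": 0,"ry": 0,"rz": 0,"jaw": 3.8}
    - {"x": 0,"y": 0,"z": 0,"rx": 0,"ry": 0,"rz": 0,"jaw": 3.8}

```text
clock: 14.3
tool_pos: [0.5321, 0.209, 0.0378]
eef_rot: [0.975, -0.224, -0.0, 0.001]
contact_force: [-3.0, -5.0, 4.0]
opening: 0.469
finger_force: 20.0
```

Fully pinched: the opening is about 41 mm, close to the 42 mm given. Slow lift first, watching the force.

Emit:
send_rows:
  motion:
    - {"x": 0,"y": 0,"z": -0.2,"rx": 0,"ry": 0,"rz": 0,"jaw": 3.8}
    - {"x": 0,"y": 0,"z": -0.3,"rx": 0,"ry": 0,"rz": 0,"jaw": 3.8}
    - {"x": 0,"y": 0,"z": -0.5,"rx": 0,"ry": 0,"rz": 0,"jaw": 3.8}
    - {"x": 0,"y": 0,"z": -0.5,"rx": 0,"ry": 0,"rz": 0,"jaw": 3.8}
    - {"x": 0,"y": 0,"z": -0.5,"rx": 0,"ry": 0,"rz": 0,"jaw": 3.8}

```text
clock: 14.8
tool_pos: [0.5342, 0.2123, 0.0587]
eef_rot: [0.975, -0.223, 0.001, -0.002]
contact_force: [-0.3, 0.5, -2.6]
opening: 0.468
finger_force: 20.0
```

Emit:
send_rows:
  motion:
    - {"x": 0,"y": 0,"z": -1,"rx": 0,"ry": 0,"rz": 0,"jaw": 3.8}
    - {"x": 0,"y": 0,"z": -2,"rx": 0,"ry": 0,"rz": 0,"jaw": 3.8}
    - {"x": 0,"y": 0,"z": -2.5,"rx": 0,"ry": 0,"rz": 0,"jaw": 3.8}
    - {"x": 0,"y": 0,"z": -2,"rx": 0,"ry": 0,"rz": 0,"jaw": 3.8}
    - {"x": 0,"y": 0,"z": -1,"rx": 0,"ry": 0,"rz": 0,"jaw": 3.8}

```text
clock: 15.3
tool_pos: [0.5341, 0.2112, 0.1454]
eef_rot: [0.975, -0.223, 0.002, -0.002]
contact_force: [0.5, -0.0, -1.4]
opening: 0.468
finger_force: 20.0
```

Emit:
send_rows:
  motion:
    - {"x": 0,"y": 0,"z": 0,"rx": 0,"ry": 0,"rz": 0,"jaw": 3.8}
    - {"x": 0,"y": 0,"z": 0,"rx": 0,"ry": 0,"rz": 0,"jaw": 3.8}
    - {"x": 0,"y": 0,"z": 0,"rx": 0,"ry": 0,"rz": 0,"jaw": 3.8}
    - {"x": 0,"y": 0,"z": 0,"rx": 0,"ry": 0,"rz": 0,"jaw": 3.8}
    - {"x": 0,"y": 0,"z": 0,"rx": 0,"ry": 0,"rz": 0,"jaw": 3.8}

```text
clock: 15.8
tool_pos: [0.5324, 0.2099, 0.142]
eef_rot: [0.975, -0.224, -0.0, 0.0]
contact_force: [-0.0, -0.5, -1.6]
opening: 0.468
finger_force: 20.0
```

```bash
python3 - <<'E'
from h import *
s=snap('scene','end.png'); st=get_state(); print(st['clock'],st['tool_pos'],st['opening']*88.1,st['finger_force'],st['contact_force'],abs(st['qd']).max())
cv2.imwrite('pics/end.png',cv2.resize(s['img'][80:340,100:500,::-1],(800,520)))
E
```

```text
15.85 [0.53247644 0.20993091 0.14211782] 40.69822231127901 19.9996818177533 [ 0.10675     0.19769033 -2.81849023] 0.005876913244791954
```

View pics/end.png

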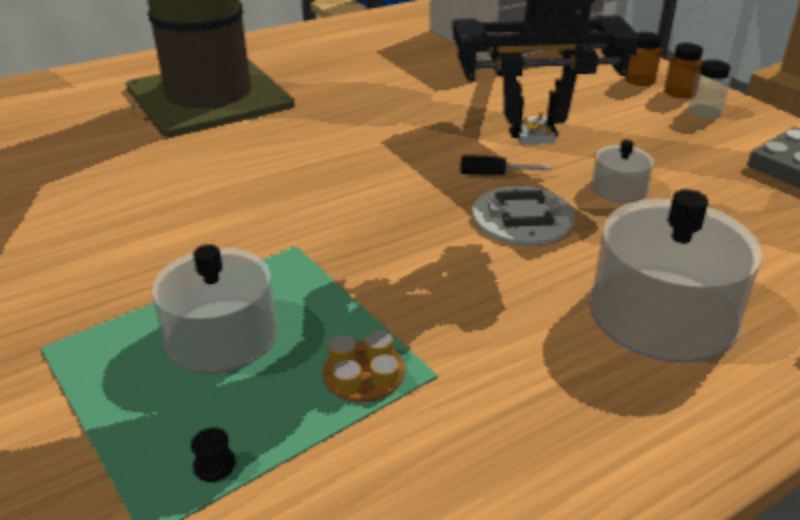

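The carrier at (537,130) is held level above the empty dock (522,213). The cover stands upright on the mat (213,305), and the bystanders have not moved. I hand the job in.

```bash
python3 -c "
from plant import *
print(finish_job())"
```

```text
the job is handed in; nothing more can be done
None
```

I handed the job in: the cover stands released on the mat, and the carrier is held level by its pinched catches about 10 cm above where it sat. The other things on the bench looked undisturbed in the last picture, but the hand-in returned no verdict.

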